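# Fetch the carved buffalo from the revolving tray and stand it in the village scene

## Robot

A 6-joint arm with a two-finger parallel gripper is mounted at the origin on the work surface. World frame = base frame: x ahead of the robot, y to its left, z up, the work surface at z = 0. Lengths are in mm, angles in rad, forces in N, time in s.
With the tool pointing down it reaches from about 400 to 925 mm from the base axis. Payload 12.5 kg.
Tool frame: the origin (TCP) lies midway between the tips of the shut fingers; the grasp point (between the pads) lies 19 mm behind it (env.pinch_z is the z of the grasp point in the tool frame, in mm); z points along the fingers, y is the line along which they close (so a half turn about z gives the same grasp; the last joint's range is limited). The gripper opens to 95 mm and grips with 3 to 60 N. Pads are 20 mm wide; open, the fingers measure 119 mm over their backs; the gripper's body (75 mm by 180 mm) begins 59 mm behind the grasp point.
Start: joints at [-1.349, 0.491, 1.559, -0, 1.092, -0.106], TCP at [201.249, -591.731, 214.661] pointing down, gripper open.
Joint ranges: [-3.1, 3.1], [-0.84, 2.19], [0.05, 2.79], [-1.13, 4.28], [0.06, 2.93], [-2.69, 2.69]. Speed limits (rad/s): [2.22, 2.22, 2.79, 3.14, 3.14, 3.14].

## Interface

Orientations are given as [roll, pitch, yaw] about the fixed x, y, z axes, in that order (R = Rz(yaw) Ry(pitch) Rx(roll)).
In Python, from cell import env, eyes gives the robot as it stands.
- The arm moves only by the shell command python3 -m inch 'ROWS'. ROWS is JSON, a list of rows, each a list of 3 entries, a list of its own where there are three numbers: the shift along the tool's x, y, z in units of 60 mm (1.0 is 60 mm), then the turn about the tool's z in units of 5 degrees (1.0 is 5 degrees), then the closure, from -1 (fully open) to 1 (shut). In form: [[[tx, ty, tz], turn, claw], ...]. A call has exactly 10 rows; each row shifts and turns the commanded pose from where the row before left it, along the tool's axes as they then stand; what a row does not reach is not made up. A row lasts 1/8 s, in which the tool goes at most 62.5 mm and 10.7 degrees, less where a joint would pass 70% of its speed; a pose out of reach is approached as far as the arm can. A call is refused whole if a number of a shift passes 1 or a number of a turn 1, either way. A call with a gripper value outside its range is refused whole. The fingers move at their own pace and stop on an object; the grip force is fixed at half the most. Time passes only in rows, so rows that do not move let the fingers close, or fill a call up. It gives the time, the measured TCP pose, the force, the opening and the grip force at its end, in the units of the state.
- env.state(): the state, without advancing time (a new reading comes with each control period).
- eyes.read_camera(name): name is "scene" or "top"; returns a dict with "pixels" (480x640x3 uint8, red, green, blue), "fx", "fy", "cx", "cy" (pixels), "distortion" ([k1, k2, p1, p2, k3] as OpenCV has them; the pictures are not rectified), "extrinsics" (4x4, takes a point from world to camera coordinates). Camera axes: x right, y down, z forward; pixel columns grow to the right and rows downward; lengths in mm; the calibration is good to about 2 mm. A picture is of the moment at which its call begins. There is no depth.
- env.job_done(): hands the job in; it is judged then, once.
Trained networks look in a picture, given as the dict that the camera call returned (one of the last four; its "shot" number tells which), for a name from the list of things; names that differ only in an ending like _2 or _b are one class to them, and where a whole thing is asked for, a point or a joint stands for the part that bears it (a point fixed in the world has none). Each returns a list of dicts, best first, with "score" (0 to 1); they miss things now and then, are a little off and sometimes report something else, mostly with a low value. They report only what shows in the picture. A call takes as long as a camera call.
- eyes.boxes_of(name, picture): "centre" ([row, column] in pixels, amid what is visible of it).
- eyes.cut_out(name, picture): "mask" (480x640 bool, what is visible of it) and "centre" ([row, column] in pixels, amid what is visible of it).
- eyes.spot_point(name, picture): "centre" ([row, column] in pixels: a listed point, or the origin of a listed thing).
The state is a dict: "t": time; "joints": joint angles; "qvel": joint speeds; "tau": joint torques, N m; "eef_pos": TCP position; "tcp_rot": TCP orientation; "ft_force": force on the tool from outside, world axes, zero at the start; "moment": the same for the moment, N m; "opening": opening from 0.0 (shut) to 1.0 (fully open); "grip_force": force on a finger pad.
Only numpy, scipy, OpenCV 4.12 (cv2) and the standard library are available. Lean on these libraries where they do the work, as an engineer would, in place of code of your own. Each camera call takes 0.05 s, during which the arm holds its last target. There are 200 camera calls.

## Task

Turn the revolving tray by pushing its pegs until the standing buffalo comes out from under the clear dust cover and its pocket faces the open front. Pick the buffalo up and lower it onto the pale planed bed on the village scene, all four hooves on the bed, its body in line with the bed and its head pointing away from the ploughman; set it down, do not drop it. Keep the other carvings upright in their tray pockets and leave the gouge on the bench alone.

Things in the scene. Friction and masses are not known exactly. Their poses are not given: they have to be found in the camera images.
- carousel: (Sizes in mm.) Fixed part of the revolving tray: dark round base board (diameter 368, top 16 above the bench), bearing, three steel stand-offs and a clear flat dust cover over the rear. Origin on the tray's axis at bench level. The open front faces the carousel's own -x.
- cover_edge (a point): Middle of the clear cover's straight front edge, underside (123 above the bench, 32 in front of the axis). The cover, 4 thick, fixed, is a disc of radius 182 on the axis cut off straight here: it overhangs everything behind this line (carousel x above -32) and nothing in front of it.
- tray: Revolving dark wooden tray, diameter 316; turns either way without stops about the vertical axis and, with some friction (1 N at a peg), stays where left. Origin on the axis, 25 above the bench; yaw is its angle. Floor 12 above the origin, lip 7, hub 42 wide. Five dividers 6 thick, 22 high, at 36, 108, 180, 252, 324 deg counter-clockwise from its x axis part it into five pockets.
- peg (a point): Top centre of one of the five turning pegs (the one at 36 deg from the tray's x axis). At the outer end of every divider, 150 from the axis, stands such an upright round peg, 14 in diameter, 47 high above the tray floor, its top 84 above the bench: push a peg sideways to turn the tray.
- buffalo: Carving to fetch: standing buffalo, 90 long, 65 high, body 30 wide with upright flanks 22 to 50 above the hooves, horns 50 across at the head end. 50 to 100 g. Origin between the hooves' undersides, x to the head, z up; hooves within 28 fore and aft and 15 either side. In the pocket centred on the tray's +x, 103 from the axis, lengthwise along the circumference, head roughly counter-clockwise.
- buffalo_head (a point): The buffalo's muzzle, 45 ahead of its origin and 38 above its hooves.
- diorama: Village scene fixed to the bench: a bark-edged slab, 186 (its x) by 300 (its y), top 34 above the bench. Origin under its centre at bench level. A ploughman 75 high stands 122 from the centre at the +y end, his plough's beam ending at y = 64; a bare tree stands at x = 52, y = -112, 230 high over the bench, branches no nearer than y = -88.
- bed (a point): Centre of the top of the planed bed: a pale flat pad, 60 along the diorama's x by 96 along its y, raised 4 above the slab (38 above the bench); axes as the diorama's. The buffalo shall stand lengthwise on it, head towards the diorama's -y, away from the ploughman (at +y).
- calf: Bystander in another pocket: lying calf, 62 long, 34 high. Origin under its middle.
- farmer: Bystander in another pocket: standing figure with a conical hat, 36 wide, 75 high. Origin under its middle.
- basket: Bystander in another pocket: lidded basket with a hoop handle, 42 wide, 44 high. Origin under its middle. The fifth pocket is empty.
- gouge: Bystander: a carving gouge lying on the bench to the left of the revolving tray, 210 long, 26 thick. Origin near the handle's ferrule at bench level.

How it is judged (in metres and radians):
On the way, in this order (a step that is already met when the one before it is completed fails the run):
1. the buffalo, standing in its tray pocket, has come round to the open front (x of buffalo in the frame of carousel below -0.07 m and z of buffalo in the frame of tray below 0.018 m and horizontal distance between buffalo and tray below 0.14 m), for 0.2 s.
2. the buffalo is lifted clear of the tray (z of buffalo in the frame of tray above 0.05 m), for 0.1 s.
3. the buffalo is lowered onto the bed while still held (z of buffalo in the frame of bed below 0.006 m and horizontal distance between buffalo and bed below 0.03 m and contact force between the fingers and buffalo above 0.5 N), for 0.1 s.
At the end, for the whole second after the job is handed in: The buffalo stands still and upright on the bed: origin within 18 mm across and 23 mm along of its centre, at its height (-3 to +4 mm), tilt under 0.08 rad, body within 0.26 rad of the bed's length, head away from the ploughman; calf, farmer and basket upright (0.3 rad) in the tray (x of buffalo in the frame of bed between -0.018 and 0.018 m and y of buffalo in the frame of bed between -0.023 and 0.023 m and z of buffalo in the frame of bed between -0.003 and 0.004 m and angle between buffalo's own z axis and vertical below 0.08 rad and angle between the x axis of buffalo and the y axis of diorama, either way round below 0.26 rad and y of buffalo_head in the frame of diorama below -0.01 m and linear speed of buffalo below 0.02 m/s and angle between each of farmer, calf, basket's own z axis and vertical below 0.3 rad and horizontal distance between each of farmer, calf, basket and tray below 0.14 m); the robot touches nothing.
It fails at once if another carving is tipped over or taken out of the tray (angle between any of farmer, calf, basket's own z axis and vertical above 0.6 rad or z of any of farmer, calf, basket in the frame of tray above 0.04 m).
It fails at once if the gouge is disturbed (distance of gouge from where it was at the start of the episode above 0.03 m).
It also fails if it takes over 72 s, if anything falls off the work surface, if the arm or the gripper's body presses on something with over 40 N, if the wrist force passes 120 N, or if a joint passes its speed limit or range.

## Working session

There is one attempt and no reset: what is moved stays moved. The work goes in short steps, Python scripts to look and compute and a shell command to move; the robot and the scene stay as the last step left them, time stands still between calls to the robot, and variables do not carry over. Pictures are saved under pics/ and viewed, at most 11 in all, crops included, and the job is handed in when it is done.

```bash
ls; mkdir -p pics; cat > h.py <<'E'
import numpy as np, cv2
from cell import env, eyes
def ray(p,rc):
    K=np.array([[p['fx'],0,p['cx']],[0,p['fy'],p['cy']],[0,0,1.]])
    u=cv2.undistortPoints(np.array([[[rc[1],rc[0]]]],float),K,np.array(p['distortion'],float))[0,0]
    T=np.array(p['extrinsics']);R=T[:3,:3];t=T[:3,3]
    return -R.T@t, R.T@np.array([u[0],u[1],1.])
def atz(p,rc,z):
    o,d=ray(p,rc); return o+d*(z-o[2])/d[2]
def proj(p,X):
    K=np.array([[p['fx'],0,p['cx']],[0,p['fy'],p['cy']],[0,0,1.]])
    T=np.array(p['extrinsics'],float)
    q,_=cv2.projectPoints(np.array(X,float).reshape(-1,1,3),cv2.Rodrigues(T[:3,:3])[0],T[:3,3],K,np.array(p['distortion'],float))
    return q[:,0]
def save(p,n): cv2.imwrite('pics/'+n+'.png',np.ascontiguousarray(p['pixels'][:,:,::-1]))
E
python3 - <<'E'
from h import *
print(env.state(),env.pinch_z)
Z=dict(carousel=0,cover_edge=123,tray=25,peg=84,buffalo=37,buffalo_head=75,diorama=0,bed=38,calf=37,farmer=37,basket=37,gouge=0)
for c in ['top','scene']:
    p=eyes.read_camera(c); save(p,c+'0')
    print(c,ray(p,(240,320)))
    for n,z in Z.items():
        for d in eyes.spot_point(n,p)[:5]:
            print(n,np.round(d['score'],2),np.round(d['centre']),atz(p,d['centre'],z).round())
E
```

```text
pics
{'t': 0.0, 'joints': array([-1.34860989e+00,  4.91521592e-01,  1.55943051e+00, -4.55573956e-06,
        1.09169121e+00, -1.05582036e-01]), 'qvel': array([-0.00029129,  0.00117312,  0.0009814 ,  0.00167744,  0.00106949,
        0.00098058]), 'tau': array([-1.10864858e-03, -6.12646508e+01, -2.58180857e+01,  6.92177704e-02,
        4.82050551e-02, -7.50116214e-05]), 'eef_pos': array([ 201.18639778, -591.48779315,  214.09185691]), 'tcp_rot': array([-3.14054742e+00, -1.06706305e-04,  3.27770517e-01]), 'ft_force': array([ 0.38004227, -0.25509069,  0.99764786]), 'moment': array([-0.01024691,  0.00107366,  0.03420085]), 'grip_force': 0.0, 'opening': 0.9971394156804835} -18.8
top (array([ 571.90392971,   57.37976137, 1128.39545482]), array([ 0.05449945,  0.02765394, -0.99816893]))
carousel 0.68 [258. 288.] [595. 156.   0.]
cover_edge 0.97 [276. 287.] [559. 148. 123.]
peg 0.64 [262. 212.] [586. 300.  84.]
diorama 0.79 [300. 487.] [ 504. -266.    0.]
bed 0.57 [307. 488.] [ 493. -256.   38.]
calf 0.31 [292. 251.] [525. 229.  37.]
farmer 0.78 [302. 307.] [505. 114.  37.]
basket 0.74 [293. 254.] [523. 223.  37.]
gouge 0.93 [282. 155.] [544. 444.   0.]
scene (array([1286.38541308,  663.29282251,  883.78134783]), array([-0.56181101, -0.49177258, -0.66526444]))
carousel 0.91 [282. 354.] [590. 157.   0.]
carousel 0.41 [337. 480.] [537. 442.   0.]
cover_edge 0.87 [228. 365.] [550. 144. 123.]
tray 0.28 [173. 253.] [ 484. -279.   25.]
peg 0.8 [285. 412.] [587. 294.  84.]
buffalo 0.61 [302. 365.] [648. 229.  37.]
buffalo_head 0.34 [228. 363.] [507. 108.  75.]
diorama 0.71 [239. 370.] [456.  94.  -0.]
diorama 0.38 [278. 354.] [582. 148.   0.]
bed 0.85 [175. 255.] [ 501. -254.   38.]
farmer 0.48 [240. 367.] [497. 113.  37.]
gouge 0.8 [335. 479.] [533. 438.  -0.]
```

View pics/top0.png

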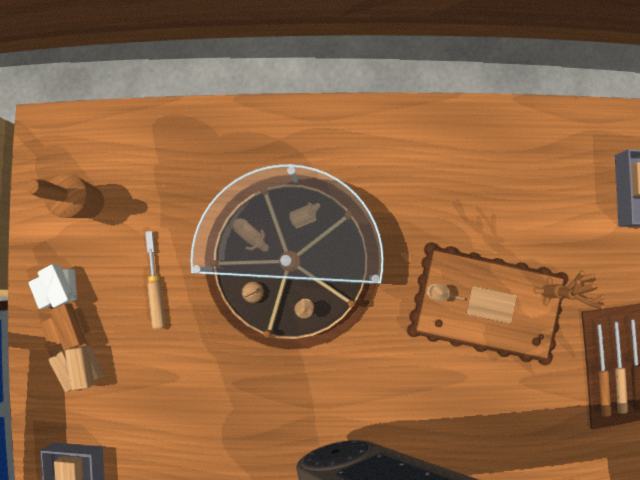

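View pics/scene0.png

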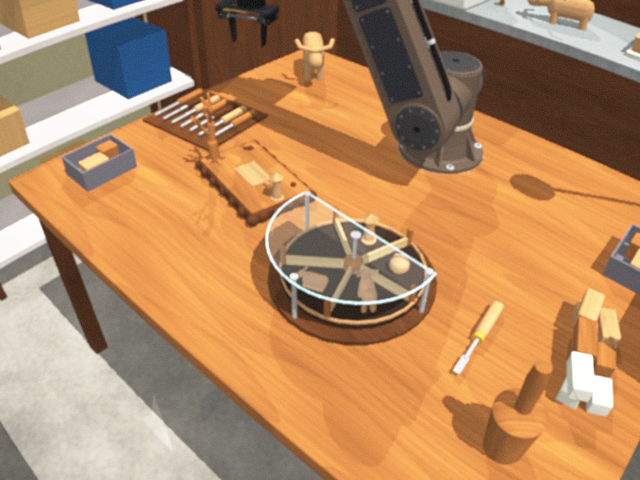

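```bash
python3 - <<'E'
import cv2,numpy as np
a=cv2.imread('pics/top0.png')[160:345,185:390]; b=cv2.imread('pics/scene0.png')[185:335,260:440]
a=cv2.resize(a,(400,600*361//600),interpolation=3); b=cv2.resize(b,(400,361),interpolation=3)
cv2.imwrite('pics/z0.png',np.hstack([a,b]))
E
```

```text
(no output)
```

View pics/z0.png

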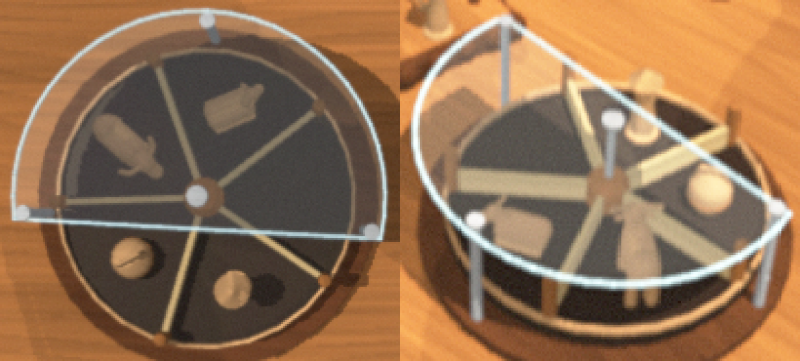

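```bash
cat > m.py <<'E'
from h import *
from scipy.optimize import least_squares
p=eyes.read_camera('top')
pk=lambda c:(160+c[1]/1.951,185+c[0]/1.951)
P=np.array([atz(p,pk(c),84)[:2] for c in [(155,60),(55,200),(160,337),(325,280),(320,105)]])
f=lambda v:(np.array([[v[0]+150*np.cos(v[2]+k*2*np.pi/5),v[1]+150*np.sin(v[2]+k*2*np.pi/5)] for k in range(5)])-P).ravel()
s=least_squares(f,[592,156,0.3]); print('axis',s.x, 'res',s.fun.round(1))
c=s.x[:2]; print('pegs deg',np.degrees(np.arctan2(*(P-c).T[::-1])).round(1))
A,B=[atz(p,pk(q),127) for q in [(16,213),(380,238)]]
d=(B-A)[:2]; d/=np.linalg.norm(d); print('cover edge dir',np.degrees(np.arctan2(-d[0],d[1]))%360, 'front normal;', 'dist', (c-A[:2])@np.array([-d[1],d[0]]))
Q=np.array([atz(p,q,34)[:2] for q in [(246,430),(277,565),(361,547),(332,412)]]); print('slab',Q.mean(0),np.degrees([np.arctan2(*(Q[0]-Q[1])[::-1]),np.arctan2(*(Q[3]-Q[2])[::-1])]))
for n,z in [('bed',38),('buffalo',75)]:
  for m in eyes.cut_out(n,p)[:2]:
    r=cv2.findContours(m['mask'].astype(np.uint8),cv2.RETR_EXTERNAL,cv2.CHAIN_APPROX_NONE)[0]
    r=max(r,key=len)[:,0]; W=np.array([atz(p,(q[1],q[0]),z)[:2] for q in r],np.float32)
    print(n,m['score'],m['mask'].sum(),m['centre'],cv2.minAreaRect(W))
# hand-measured bed corners / buffalo
b=eyes.boxes_of('buffalo',p); print([(x['score'],x['centre']) for x in b[:3]])
print('buf tail/head',atz(p,pk((103,122)),75),atz(p,pk((157,175)),75))
E
python3 m.py
```

```text
axis [5.88987289e+02 1.47679763e+02 3.38087157e-01] res [ 3.5  1.5  0.1  0.1 -2.5  0.  -1.  -0.9 -0.1 -0.7]
pegs deg [  19.3   91.4  163.1 -124.5  -52.4]
cover edge dir 175.9899448977008 front normal; dist 29.258593776702494
slab [ 497.42651653 -261.95493439] [76.94959179 77.04109772]
bed 0.81 13832 [302.3, 490.1] ((493.18426513671875, -304.2312316894531), (401.3327941894531, 209.03372192382812), 76.936279296875)
[]
buf tail/head [665.00146191 250.34906137  75.        ] [610.66252523 194.66697182  75.        ]
```

```bash
cat > plan.py <<'E'
# plan.py: waypoints x,y,z,thdeg,nrows  -> suggested row entries per segment
import sys
from h import *
from scipy.spatial.transform import Rotation as Ro
def plan(W,start=None):
    s=env.state(); q=np.array(s['eef_pos']); th=s['tcp_rot'][2]
    if start: q=np.array(start[:3],float); th=np.radians(start[3])
    print('at',q.round(1),np.degrees(th).round(1),'t',s['t'])
    for x,y,z,t,n in W:
        g=np.array([x,y,z],float); t=np.radians(t)
        dt=(t-th)/n; a=q.copy()
        out=[]
        for k in range(n):
            R=(Ro.from_euler('z',th)*Ro.from_euler('x',np.pi)).as_matrix()
            v=(R.T@(g-a)/(n-k)/60).round(3); u=round(-np.degrees(dt)/5,2)
            out.append(f'[[{v[0]:g},{v[1]:g},{v[2]:g}],{u:g},c]')
            a=a+R@v*60; th=th-np.radians(5*u)
        print(','.join(out)); q=a
if __name__=='__main__': plan(eval(sys.argv[1]))
E
python3 plan.py '[(380,-300,205,18.8,8),(425,0,190,-10,7),(445.4,191.6,150,-17,5)]'
```

```text
at [ 201.2 -591.7  214.7] 18.8 t 1.5
[[0.548,-0.456,0.02],-0,c],[[0.548,-0.455,0.02],-0,c],[[0.548,-0.456,0.02],-0,c],[[0.548,-0.455,0.02],-0,c],[[0.549,-0.456,0.02],-0,c],[[0.548,-0.455,0.02],-0,c],[[0.549,-0.456,0.021],-0,c],[[0.548,-0.455,0.02],-0,c]
[[0.331,-0.642,0.036],0.82,c],[[0.285,-0.664,0.036],0.82,c],[[0.237,-0.682,0.036],0.82,c],[[0.187,-0.698,0.036],0.82,c],[[0.137,-0.709,0.035],0.82,c],[[0.085,-0.717,0.036],0.82,c],[[0.034,-0.722,0.035],0.82,c]
[[-0.043,-0.641,0.133],0.28,c],[[-0.059,-0.639,0.133],0.28,c],[[-0.074,-0.638,0.134],0.28,c],[[-0.09,-0.636,0.133],0.28,c],[[-0.105,-0.634,0.134],0.28,c]
```

```bash
python3 -m inch '[[[0.55,-0.46,0.02],0,0.4],[[0.55,-0.46,0.02],0,0.4],[[0.55,-0.46,0.02],0,0.4],[[0.55,-0.46,0.02],0,0.4],[[0.55,-0.46,0.02],0,0.4],[[0.55,-0.46,0.02],0,0.4],[[0.55,-0.46,0.02],0,0.4],[[0.55,-0.46,0.02],0,0.4],[[0.33,-0.64,0.04],0.8,0.4],[[0.28,-0.66,0.04],0.8,0.4]]'
python3 -m inch '[[[0.24,-0.68,0.04],0.8,0.4],[[0.19,-0.7,0.04],0.8,0.4],[[0.14,-0.71,0.04],0.8,0.4],[[0.08,-0.72,0.04],0.8,0.4],[[0.03,-0.72,0.04],0.8,0.4],[[-0.04,-0.64,0.13],0.3,0.4],[[-0.06,-0.64,0.13],0.3,0.4],[[-0.07,-0.64,0.13],0.3,0.4],[[-0.09,-0.63,0.13],0.3,0.4],[[0,0,0],0,0.4]]'
python3 plan.py '[(445.4,191.6,130,-17,3),(445.4,191.6,66,-17,5)]'; python3 -c "
from h import *
p=eyes.read_camera('top');save(p,'t1')
s=env.state();print(s['joints'],s['opening'],env.state()['ft_force'])"
```

```text
t: 2.75
eef_pos: [392.9, -211.0, 200.2]
tcp_rot: [3.141, -0.0, 0.186]
ft_force: [0.5, 0.5, 0.3]
opening: 0.3
grip_force: 0.0
t: 4.0
eef_pos: [438.2, 157.2, 156.6]
tcp_rot: [3.141, 0.0, -0.263]
ft_force: [0.0, -0.3, -0.3]
opening: 0.298
grip_force: 0.0
at [438.2 157.2 156.6] -15.1 t 4.0
[[-0.011,-0.195,0.148],0.13,c],[[-0.014,-0.195,0.147],0.13,c],[[-0.015,-0.194,0.148],0.13,c]
[[-0,-0,0.213],-0,c],[[-0,-0,0.213],-0,c],[[-0,-0,0.213],-0,c],[[-0,-0,0.214],-0,c],[[-0,-0,0.213],-0,c]
[ 2.00264488e-01  3.46244144e-01  2.00577536e+00 -2.22418990e-04
  7.89990487e-01  2.03447154e+00] 0.29814973421691965 [-0.48109388 -0.29561378 -0.14847612]
```

View pics/t1.png

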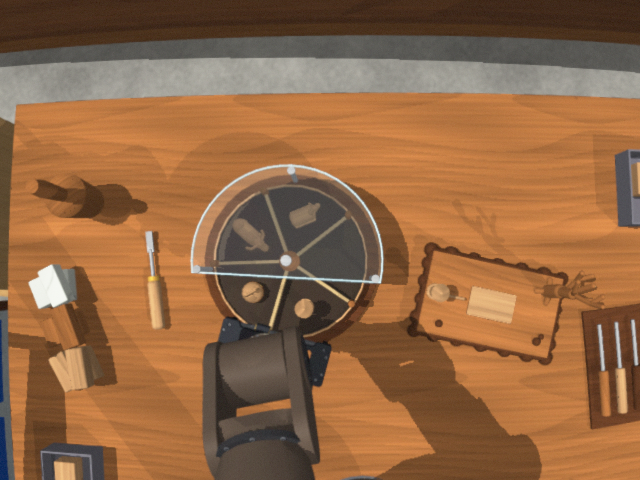

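```bash
python3 -m inch '[[[-0.01,-0.195,0.15],0.13,0.4],[[-0.015,-0.195,0.15],0.13,0.4],[[-0.015,-0.195,0.15],0.13,0.4],[[0,0,0.21],0,0.4],[[0,0,0.21],0,0.4],[[0,0,0.21],0,0.4],[[0,0,0.21],0,0.4],[[0,0,0.21],0,0.4],[[0,0,0],0,0.4],[[0,0,0],0,0.4]]'
python3 -c "
from h import *
p=eyes.read_camera('scene');save(p,'s2');i=cv2.imread('pics/s2.png')[150:350,250:500];cv2.imwrite('pics/s2z.png',cv2.resize(i,(750,600)))"
```

```text
t: 5.3
eef_pos: [445.8, 189.9, 67.1]
tcp_rot: [-3.142, -0.0, -0.3]
ft_force: [0.1, 0.8, 0.3]
opening: 0.3
grip_force: 0.0
```

View pics/s2z.png

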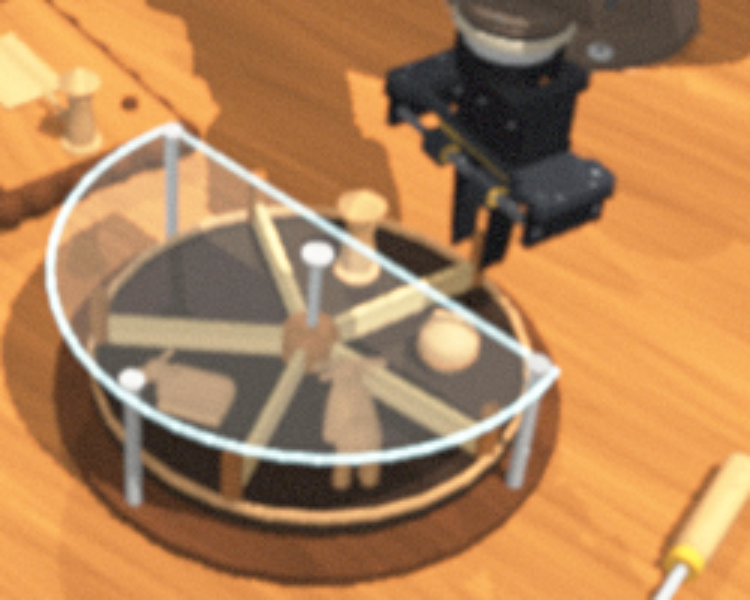

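```bash
python3 -m inch '[[[0,-0.11,0],-0.5,0.4],[[-0.01,-0.175,0],-0.8,0.4],[[-0.01,-0.218,0],-1,0.4],[[-0.01,-0.218,0],-1,0.4],[[-0.01,-0.218,0],-1,0.4],[[-0.01,-0.218,0],-1,0.4],[[-0.01,-0.218,0],-1,0.4],[[-0.01,-0.218,0],-1,0.4],[[-0.01,-0.218,0],-1,0.4],[[-0.01,-0.218,0],-1,0.4]]'
python3 -c "
from h import *
s=env.state();q=s['eef_pos']-[589,148,0];print(np.hypot(*q[:2]),np.degrees(np.arctan2(q[1],q[0]))%360,np.degrees(s['tcp_rot'][2])+180)"
```

```text
t: 6.6
eef_pos: [432.8, 308.6, 67.3]
tcp_rot: [3.141, -0.001, 0.517]
ft_force: [0.5, 0.1, 0.3]
opening: 0.298
grip_force: 0.0
224.0233845908298 134.1911332637197 209.61240109295807
```

```bash
python3 -m inch '[[[0,0,-0.5],0,0.4],[[0,0,-0.5],0,0.4],[[0,0,-0.6],0,0.4],[[-0.9,0,0],1,0.4],[[-0.9,0,0],1,0.4],[[-0.9,0,0],1,0.4],[[-0.5,0,0],1,0.4],[[0,0,0],1,0.4],[[0,0,0],1,0.4],[[0,0,0],1,0.4]]'
python3 -c "
from h import *
p=eyes.read_camera('top');save(p,'t3');i=cv2.imread('pics/t3.png')[150:350,140:390];cv2.imwrite('pics/t3z.png',cv2.resize(i,(750,600)))"
```

```text
t: 7.85
eef_pos: [256.6, 234.1, 163.4]
tcp_rot: [-3.141, -0.001, -0.1]
ft_force: [-0.6, 0.1, 0.2]
opening: 0.3
grip_force: 0.0
```

View pics/t3z.png

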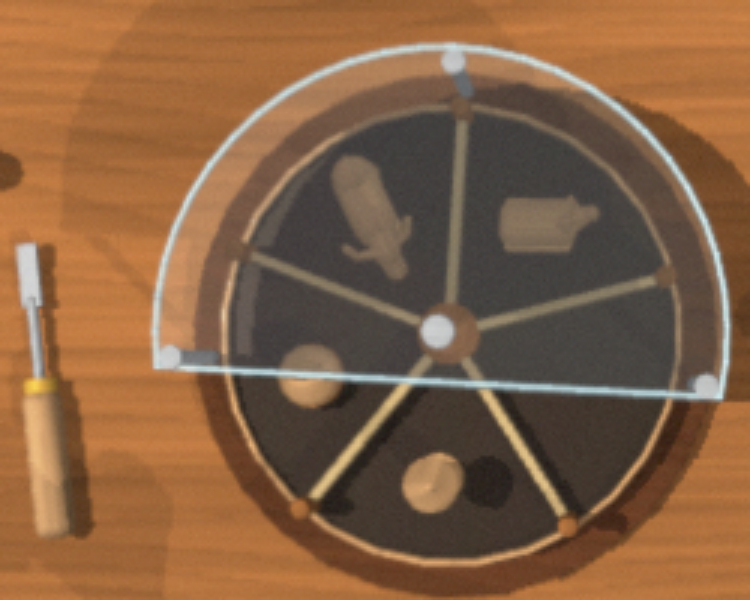

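```bash
cat > pf.py <<'E'
from h import *
from scipy.optimize import least_squares
def fit(p,pts):  # pts: (col,row) of peg tops, CCW order
    P=np.array([atz(p,(r,c),84)[:2] for c,r in pts])
    f=lambda v:(np.array([[v[0]+150*np.cos(v[2]+k*2*np.pi/5),v[1]+150*np.sin(v[2]+k*2*np.pi/5)] for k in range(5)])-P).ravel()
    s=least_squares(f,[589,148,0.]); print(s.x[:2],np.degrees(s.x[2]+np.arange(5)*2*np.pi/5)%360,s.fun.round(1))
E
python3 - <<'E'
from pf import *
p=eyes.read_camera('top')
fit(p,[(140+a/3,150+b/3) for a,b in [(462,105),(239,251),(300,509),(568,525),(667,276)]])
E
python3 -c "
from plan import *
c=np.radians(143.5)
print(589+150*np.cos(c),148+150*np.sin(c))"

```

```text
[588.20792541 147.64356778] [356.21887524  68.21887524 140.21887524 212.21887524 284.21887524] [-0.   0.4  1.5  2.1 -0.2 -0.2 -1.7 -1.   0.4 -1.3]
468.4214709074174 237.2234180127012
```

```bash
python3 - <<'E'
from plan import *
W=[(473.2,243.7,140,-30,5),(473.2,243.7,66,-30,5)]
for k in range(1,11):
    a=140.2+k*96/10; W.append((588.5+150*np.cos(np.radians(a)),147.7+150*np.sin(np.radians(a)),66,-30+k*8.6,2))
plan(W)
E
```

```text
at [256.6 234.1 163.3] -5.6 t 7.95
[[0.715,-0.103,0.078],0.97,c],[[0.704,-0.163,0.078],0.97,c],[[0.688,-0.222,0.078],0.97,c],[[0.667,-0.279,0.077],0.97,c],[[0.64,-0.334,0.078],0.97,c]
[[0,-0,0.247],0,c],[[0,-0,0.247],0,c],[[0,-0,0.246],0,c],[[0,-0,0.247],0,c],[[0,-0,0.246],0,c]
[[-0.018,0.208,0],-0.85,c],[[-0.034,0.206,0],-0.85,c]
[[-0.015,0.209,0],-0.86,c],[[-0.03,0.207,0],-0.86,c]
[[-0.011,0.209,0],-0.86,c],[[-0.026,0.207,0],-0.86,c]
[[-0.008,0.209,0],-0.86,c],[[-0.023,0.208,0],-0.86,c]
[[-0.004,0.209,0],-0.86,c],[[-0.019,0.209,0],-0.86,c]
[[-0,0.209,0],-0.86,c],[[-0.016,0.208,0],-0.86,c]
[[0.004,0.209,0],-0.86,c],[[-0.012,0.209,0],-0.86,c]
[[0.007,0.209,0],-0.86,c],[[-0.009,0.209,0],-0.86,c]
[[0.011,0.209,0],-0.86,c],[[-0.005,0.21,0],-0.86,c]
[[0.015,0.208,0],-0.86,c],[[-0.001,0.209,0],-0.86,c]
```

```bash
python3 -m inch '[[[0.715,-0.1,0.08],0.97,0.4],[[0.705,-0.16,0.08],0.97,0.4],[[0.69,-0.22,0.08],0.97,0.4],[[0.665,-0.28,0.08],0.97,0.4],[[0.64,-0.335,0.08],0.97,0.4],[[0,0,0],0,0.4],[[0,0,0.2],0,0.4],[[0,0,0.2],0,0.4],[[0,0,0.2],0,0.4],[[0,0,0],0,0.4]]'
python3 plan.py '[(473.2,243.7,66,-30,3)]'
```

```text
t: 9.2
eef_pos: [472.4, 242.8, 102.0]
tcp_rot: [3.14, 0.001, -0.522]
ft_force: [-0.0, -0.1, 0.3]
opening: 0.298
grip_force: 0.0
at [472.4 242.8 102. ] -29.9 t 9.2
[[0.001,-0.007,0.2],0.01,c],[[0.001,-0.006,0.2],0.01,c],[[0.002,-0.007,0.201],0.01,c]
```

```bash
python3 -m inch '[[[0,-0.01,0.2],0,0.4],[[0,0,0.2],0,0.4],[[0,0,0.2],0,0.4],[[0,0,0],0,0.4],[[-0.01,0.1,0],-0.4,0.4],[[-0.02,0.15,0],-0.6,0.4],[[-0.02,0.209,0],-0.86,0.4],[[-0.02,0.209,0],-0.86,0.4],[[-0.02,0.209,0],-0.86,0.4],[[-0.02,0.209,0],-0.86,0.4]]'
python3 - <<'E'
from plan import *
s=env.state();q=s['eef_pos']-[588.5,147.7,0];a0=np.degrees(np.arctan2(q[1],q[0]))%360;print(np.hypot(*q[:2]),a0)
t0=np.degrees(s['tcp_rot'][2])
W=[]
n=int(np.ceil((236-a0)/4.8)); print(n)
for k in range(1,n+1):
    a=a0+k*(236-a0)/n; W.append((588.5+150*np.cos(np.radians(a)),147.7+150*np.sin(np.radians(a)),66,t0+k*(56-t0)/n,1))
plan(W)
E
```

```text
t: 10.45
eef_pos: [444.3, 185.0, 67.3]
tcp_rot: [-3.141, -0.001, -0.132]
ft_force: [0.0, 0.9, 0.2]
opening: 0.304
grip_force: 0.4
148.98962455920818 165.50711253065202
15
at [444.3 185.   67.3] -7.6 t 10.45
[[-0.033,0.202,0.021],-0.85,c]
[[-0.015,0.205,0],-0.85,c]
[[-0.013,0.204,0],-0.84,c]
[[-0.011,0.205,0],-0.85,c]
[[-0.01,0.205,0],-0.85,c]
[[-0.008,0.205,0],-0.85,c]
[[-0.007,0.205,0],-0.84,c]
[[-0.004,0.205,0],-0.85,c]
[[-0.003,0.204,0],-0.85,c]
[[-0.002,0.205,0],-0.85,c]
[[0,0.205,0],-0.84,c]
[[0.002,0.205,0],-0.85,c]
[[0.003,0.205,0],-0.85,c]
[[0.005,0.205,0],-0.85,c]
[[0.007,0.205,0],-0.84,c]
```

```bash
python3 -m inch '[[[-0.02,0.205,0],-0.85,0.4],[[-0.015,0.205,0],-0.85,0.4],[[-0.013,0.205,0],-0.85,0.4],[[-0.011,0.205,0],-0.85,0.4],[[-0.01,0.205,0],-0.85,0.4],[[-0.008,0.205,0],-0.85,0.4],[[-0.007,0.205,0],-0.85,0.4],[[-0.004,0.205,0],-0.85,0.4],[[-0.003,0.205,0],-0.85,0.4],[[-0.002,0.205,0],-0.85,0.4]]'
python3 - <<'E'
from h import *
s=env.state();q=s['eef_pos']-[588.5,147.7,0];print(np.hypot(*q[:2]),np.degrees(np.arctan2(q[1],q[0]))%360)
E
```

```text
t: 11.7
eef_pos: [462.7, 66.6, 67.3]
tcp_rot: [3.141, -0.0, 0.609]
ft_force: [-0.3, 0.9, 0.1]
opening: 0.301
grip_force: 0.4
149.6353865586041 212.81616337669107
```

```bash
python3 -m inch '[[[0,0.205,0],-0.85,0.4],[[0,0.205,0],-0.85,0.4],[[0.003,0.205,0],-0.85,0.4],[[0.003,0.15,0],-0.6,0.4],[[0.003,0.1,0],-0.4,0.4],[[0,0,0],0,0.4],[[0,0,-0.3],0,0.4],[[0,0,-0.4],0,0.4],[[0,0,-0.4],0,0.4],[[0,0,-0.4],0,0.4]]'
python3 -m inch '[[[-1,0,0],0.5,0.4],[[-1,0,0],1,0.4],[[-0.8,0,0],1,0.4],[[0,0,0],1,0.4],[[0,0,0],1,0.4],[[0,0,0],1,0.4],[[0,0,0],1,0.4],[[0,0,0],1,0.4],[[0,0,0],1,0.4],[[0,0,0],1,0.4]]'
python3 -c "
from h import *
p=eyes.read_camera('top');save(p,'t4');i=cv2.imread('pics/t4.png')[150:350,140:390];cv2.imwrite('pics/t4z.png',cv2.resize(i,(750,600)))"
```

```text
t: 12.95
eef_pos: [497.1, 29.0, 157.9]
tcp_rot: [3.141, -0.0, 0.916]
ft_force: [0.3, -0.1, -0.1]
opening: 0.301
grip_force: 0.0
t: 14.2
eef_pos: [388.3, -98.5, 157.2]
tcp_rot: [3.141, -0.0, 0.084]
ft_force: [-0.2, 0.2, -0.4]
opening: 0.304
grip_force: 0.0
```

View pics/t4z.png

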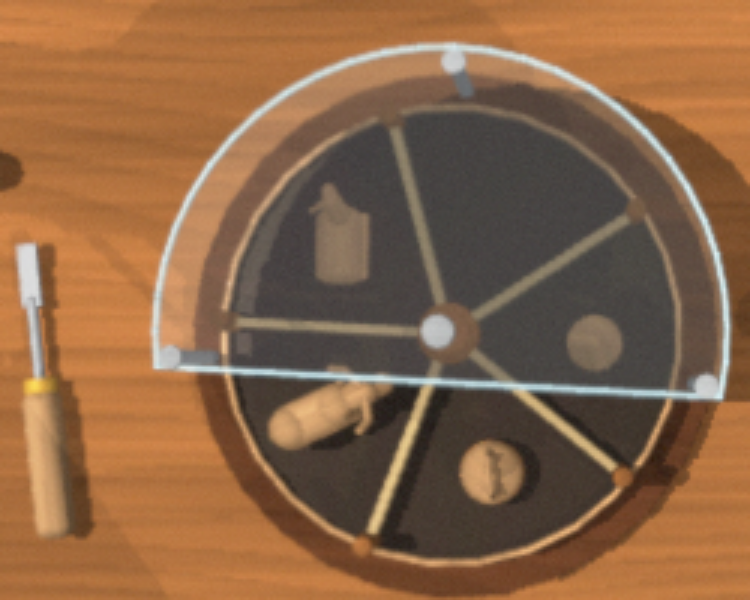

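```bash
python3 - <<'E'
from pf import *
from plan import plan
p=eyes.read_camera('top')
fit(p,[(140+a/3,150+b/3) for a,b in [(392,119),(229,322),(363,547),(624,478),(636,210)]])
E
```

```text
[586.88479782 146.57295299] [ 14.66204687  86.66204687 158.66204687 230.66204687 302.66204687] [ 3.   0.9  0.1  5.1 -1.3 -1.2 -1.6 -1.6 -0.1 -3.1]
```

```bash
python3 - <<'E'
from plan import *
W=[(430,60,150,-8,3),(448.5,202,130,-21,3),(448.5,202,66,-21,4)]
for k in range(1,12):
    a=158.7+k*53/11; W.append((588.5+150*np.cos(np.radians(a)),147.7+150*np.sin(np.radians(a)),66,-21+k*53/11,1))
plan(W)
E
```

```text
at [388.3 -98.5 157.1] 4.9 t 14.3
[[0.307,-0.858,0.04],0.86,c],[[0.241,-0.878,0.04],0.86,c],[[0.175,-0.894,0.039],0.86,c]
[[-0.008,-0.795,0.111],0.87,c],[[-0.068,-0.793,0.111],0.87,c],[[-0.127,-0.785,0.111],0.87,c]
[[-0,-0,0.267],-0,c],[[-0,-0,0.267],-0,c],[[-0,-0,0.267],-0,c],[[-0,-0,0.266],-0,c]
[[0.01,0.206,0],-0.97,c]
[[0.008,0.21,0],-0.96,c]
[[0.008,0.21,0],-0.96,c]
[[0.007,0.21,0],-0.97,c]
[[0.008,0.21,0],-0.96,c]
[[0.008,0.21,0],-0.96,c]
[[0.008,0.21,0],-0.97,c]
[[0.008,0.21,0],-0.96,c]
[[0.007,0.21,0],-0.97,c]
[[0.008,0.21,0],-0.96,c]
[[0.008,0.21,0],-0.96,c]
```

```bash
python3 -m inch '[[[0.31,-0.86,0.04],0.86,0.4],[[0.24,-0.88,0.04],0.86,0.4],[[0.175,-0.89,0.04],0.86,0.4],[[-0.01,-0.795,0.11],0.87,0.4],[[-0.07,-0.79,0.11],0.87,0.4],[[-0.13,-0.785,0.11],0.87,0.4],[[0,0,0],0,0.4],[[0,0,0],0,0.4],[[0,0,0.2],0,0.4],[[0,0,0],0,0.4]]'
python3 plan.py '[(448.5,202,66,-21,3)]'
```

```text
t: 15.55
eef_pos: [447.4, 200.9, 117.2]
tcp_rot: [3.141, 0.001, -0.366]
ft_force: [-0.4, -0.6, 0.9]
opening: 0.3
grip_force: 0.0
at [447.4 200.9 117.2] -21.0 t 15.55
[[0.003,-0.008,0.285],0,c],[[0.003,-0.008,0.284],0,c],[[0.004,-0.008,0.285],0,c]
```

```bash
python3 -m inch '[[[0,-0.01,0.28],0,0.4],[[0,-0.01,0.28],0,0.4],[[0,0,0.28],0,0.4],[[0,0,0],0,0.4],[[0,0.1,0],-0.4,0.4],[[0.01,0.16,0],-0.7,0.4],[[0.01,0.21,0],-0.97,0.4],[[0.01,0.21,0],-0.97,0.4],[[0.01,0.21,0],-0.97,0.4],[[0.01,0.21,0],-0.97,0.4]]'
python3 -m inch '[[[0.01,0.21,0],-0.97,0.4],[[0.01,0.21,0],-0.97,0.4],[[0.01,0.21,0],-0.97,0.4],[[0.01,0.21,0],-0.97,0.4],[[0.01,0.16,0],-0.7,0.4],[[0.01,0.1,0],-0.4,0.4],[[0,0,0],0,0.4],[[0,0,-0.4],0,0.4],[[0,0,-0.6],0,0.4],[[0,0,-0.6],0,0.4]]'
python3 -m inch '[[[-0.9,0,0],1,0.4],[[-0.9,0,0],1,0.4],[[-0.9,0,0],1,0.4],[[0,0,0],1,0.4],[[0,0,0],1,0.4],[[0,0,0],1,0.4],[[0,0,0],0,0.4],[[0,0,0],0,0.4],[[0,0,0],0,0.4],[[0,0,0],0,0.4]]'
python3 -c "
from h import *
p=eyes.read_camera('top');save(p,'t5');i=cv2.imread('pics/t5.png')[150:350,140:390];cv2.imwrite('pics/t5z.png',cv2.resize(i,(750,600)))
for n,z in [('buffalo',37),('buffalo_head',75)]:
  for d in eyes.spot_point(n,p)[:3]: print(n,d['score'],d['centre'],atz(p,d['centre'],z))
for m in eyes.cut_out('buffalo',p)[:2]:
    r=max(cv2.findContours(m['mask'].astype(np.uint8),cv2.RETR_EXTERNAL,cv2.CHAIN_APPROX_NONE)[0],key=len)[:,0]
    W=np.array([atz(p,(q[1],q[0]),85)[:2] for q in r],np.float32); print(m['score'],m['mask'].sum(),m['centre'],cv2.minAreaRect(W))
"
```

```text
t: 16.8
eef_pos: [439.0, 137.5, 68.4]
tcp_rot: [-3.142, -0.001, 0.072]
ft_force: [0.8, 0.7, -1.2]
opening: 0.301
grip_force: 0.4
t: 18.05
eef_pos: [458.2, 75.8, 165.0]
tcp_rot: [3.142, 0.0, 0.503]
ft_force: [-0.2, -0.5, -0.1]
opening: 0.3
grip_force: 0.0
t: 19.3
eef_pos: [310.8, 10.3, 163.6]
tcp_rot: [3.141, -0.0, -0.019]
ft_force: [-0.2, -1.3, 0.4]
opening: 0.297
grip_force: 0.0
buffalo 0.56 [308.7, 281.1] [491.35860355 167.51487213  37.        ]
buffalo_head 0.73 [289.0, 286.8] [532.96650661 152.33588862  75.        ]
0.96 588 [307.4, 283.3] ((498.2312927246094, 159.03921508789062), (38.37313461303711, 87.17255401611328), 76.33951568603516)
```

View pics/t5z.png

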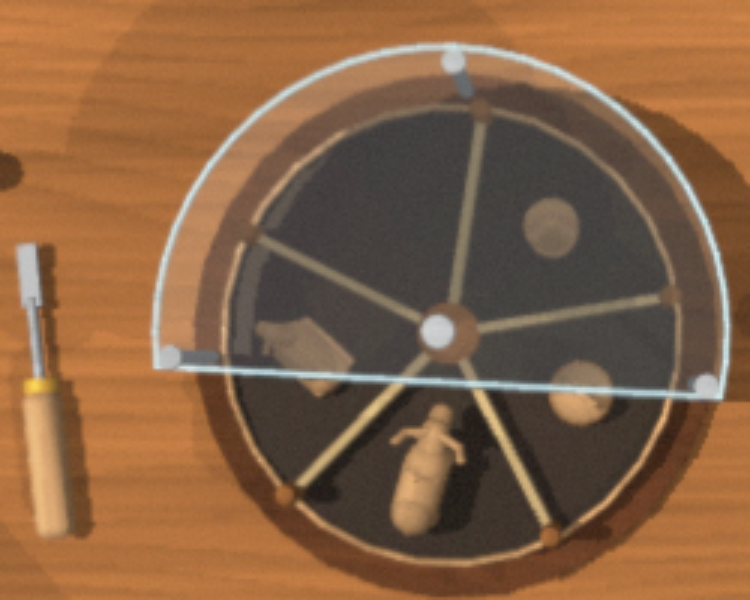

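```bash
for i in 1; do python3 -m inch '[[[0,0,0],-1,0],[[0,0,0],-1,0],[[0,0,0],-1,0],[[0,0,0],-1,0],[[0,0,0],-1,0],[[0,0,0],-1,0],[[0,0,0],-1,0],[[0,0,0],-1,0],[[0,0,0],-1,0],[[0,0,0],-1,0]]'; python3 -m inch '[[[0,0,0],-1,0],[[0,0,0],-1,0],[[0,0,0],-1,0],[[0,0,0],-1,0],[[0,0,0],-1,0],[[0,0,0],-1,0],[[0,0,0],-1,0],[[0,0,0],-1,0],[[0,0,0],-1,0],[[0,0,0],-1,0]]';  python3 -m inch '[[[0,0,0],-1,0],[[0,0,0],-1,0],[[0,0,0],-1,0],[[0,0,0],-1,0],[[0,0,0],-1,0],[[0,0,0],-1,0],[[0,0,0],-1,0],[[0,0,0],-1,0],[[0,0,0],-1,0],[[0,0,0],-1,0]]'; done
python3 - <<'E'
from plan import *
p=eyes.read_camera('scene')
for n,z in [('buffalo',37),('buffalo_head',75)]:
  for d in eyes.spot_point(n,p)[:3]: print(n,d['score'],d['centre'],atz(p,d['centre'],z))
plan([(482.7,166.4,130,166,8),(482.7,166.4,57,166,6)])
E
```

```text
t: 20.75
eef_pos: [310.8, 10.2, 163.6]
tcp_rot: [3.141, 0.0, 0.856]
ft_force: [-0.4, 0.6, -0.2]
opening: 0.501
grip_force: 0.0
t: 22.0
eef_pos: [310.8, 10.2, 163.6]
tcp_rot: [-3.142, 0.0, 1.729]
ft_force: [-0.4, -0.1, 0.0]
opening: 0.498
grip_force: 0.0
t: 23.25
eef_pos: [310.8, 10.2, 163.6]
tcp_rot: [-3.141, 0.0, 2.602]
ft_force: [0.8, -0.4, 0.4]
opening: 0.499
grip_force: 0.0
buffalo 0.76 [248.3, 383.9] [494.23625553 159.87509326  37.        ]
buffalo_head 0.71 [244.1, 372.8] [535.53212176 156.85757392  75.        ]
at [310.8  10.3 163.6] 148.8 t 23.4
[[-0.138,0.464,0.07],-0.43,c],[[-0.155,0.458,0.07],-0.43,c],[[-0.172,0.452,0.07],-0.43,c],[[-0.189,0.445,0.07],-0.43,c],[[-0.206,0.438,0.07],-0.43,c],[[-0.222,0.43,0.07],-0.43,c],[[-0.238,0.422,0.07],-0.43,c],[[-0.253,0.412,0.07],-0.43,c]
[[-0,-0,0.203],-0,c],[[-0,-0,0.203],-0,c],[[-0,-0,0.203],-0,c],[[-0,-0,0.203],-0,c],[[-0,-0,0.202],-0,c],[[-0,-0,0.203],-0,c]
```

```bash
python3 -m inch '[[[-0.14,0.465,0.07],-0.43,0],[[-0.155,0.46,0.07],-0.43,0],[[-0.17,0.45,0.07],-0.43,0],[[-0.19,0.445,0.07],-0.43,0],[[-0.205,0.44,0.07],-0.43,0],[[-0.22,0.43,0.07],-0.43,0],[[-0.24,0.42,0.07],-0.43,0],[[-0.255,0.41,0.07],-0.43,0],[[0,0,0],0,0],[[0,0,0],0,0]]'
python3 plan.py '[(485,165.5,130,166,1),(485,165.5,57,166,7)]'
```

```text
t: 24.65
eef_pos: [481.9, 166.2, 129.8]
tcp_rot: [-3.141, -0.001, 2.897]
ft_force: [-0.6, 0.1, 0.4]
opening: 0.498
grip_force: 0.0
at [481.9 166.2 129.8] 166.0 t 24.65
[[-0.054,0.001,-0.004],0,c]
[[0,-0,0.174],0,c],[[0,-0,0.174],0,c],[[0,-0,0.174],0,c],[[0,-0,0.174],0,c],[[0,-0,0.174],0,c],[[0,-0,0.174],0,c],[[0,-0,0.173],0,c]
```

Descend, watching force, then close.

```bash
python3 -m inch '[[[-0.05,0,0],0,0],[[0,0,0.17],0,0],[[0,0,0.17],0,0],[[0,0,0.17],0,0],[[0,0,0.17],0,0],[[0,0,0.17],0,0],[[0,0,0.17],0,0],[[0,0,0.17],0,0],[[0,0,0],0,0],[[0,0,0],0,0]]'
python3 -c "
from h import *
p=eyes.read_camera('scene');save(p,'s6');i=cv2.imread('pics/s6.png')[150:350,250:500];cv2.imwrite('pics/s6z.png',cv2.resize(i,(750,600)))"
```

```text
t: 25.9
eef_pos: [485.6, 165.9, 58.7]
tcp_rot: [3.142, 0.0, 2.899]
ft_force: [1.2, -0.7, -1.4]
opening: 0.499
grip_force: 0.0
```

View pics/s6z.png

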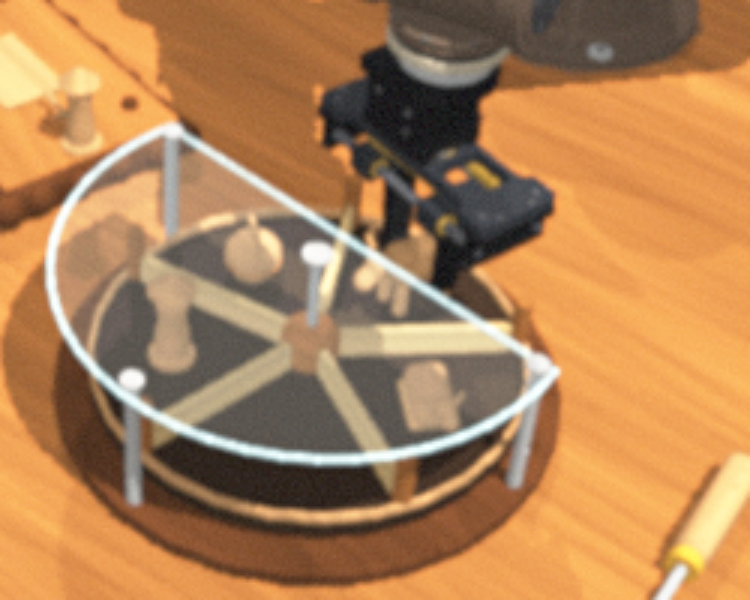

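```bash
python3 -m inch '[[[0,0,0],0,1],[[0,0,0],0,1],[[0,0,0],0,1],[[0,0,0],0,1],[[0,0,0],0,1],[[0,0,0],0,1],[[0,0,0],0,1],[[0,0,0],0,1],[[0,0,0],0,1],[[0,0,0],0,1]]'
```

```text
t: 27.2
eef_pos: [485.6, 165.8, 58.8]
tcp_rot: [3.142, 0.0, 2.899]
ft_force: [-0.8, -1.2, 5.4]
opening: 0.316
grip_force: 29.6
```

```bash
python3 -m inch '[[[0,0,-0.1],0,1],[[0,0,-0.3],0,1],[[0,0,-0.4],0,1],[[0,0,-0.5],0,1],[[0,0,-0.5],0,1],[[0,0,-0.4],0,1],[[0,0,-0.2],0,1],[[0,0,0],0,1],[[0,0,0],0,1],[[0,0,0],0,1]]'
python3 - <<'E'
from plan import *
p=eyes.read_camera('top'); save(p,'t7')
h=p['pixels'][270:345,455:530].astype(int)
m=((h.sum(2)>480)&(h[...,2]>105)).astype(np.uint8)
n,l,st,ce=cv2.connectedComponentsWithStats(m);k=1+st[1:,4].argmax();print(st[k])
r=np.argwhere(l==k)+[270,455]
W=np.array([atz(p,q,38)[:2] for q in r],np.float32);print(cv2.minAreaRect(W),W.mean(0))
for n,z in [('buffalo',37+97),('buffalo_head',75+97)]:
  for d in eyes.spot_point(n,p)[:3]: print(n,d['score'],d['centre'],atz(p,d['centre'],z))
p=eyes.read_camera('scene')
for n,z in [('bed',38),('diorama',0),('buffalo',37+97),('buffalo_head',75+97)]:
  for d in eyes.spot_point(n,p)[:2]: print(n,d['score'],d['centre'],atz(p,d['centre'],z))
E
```

```text
t: 28.45
eef_pos: [485.2, 165.8, 201.7]
tcp_rot: [-3.141, -0.001, 2.899]
ft_force: [-0.1, 0.3, -0.2]
opening: 0.316
grip_force: 29.6
[  12   17   49   36 1164]
((497.17767333984375, -263.8532409667969), (94.69776153564453, 59.18810272216797), 77.87999725341797) [ 498.36707 -263.55875]
buffalo_head 0.44 [292.0, 278.5] [531.19149279 158.51252863 172.        ]
bed 0.95 [175.0, 255.0] [ 499.7857506  -254.54811236   38.        ]
diorama 0.58 [183.4, 251.4] [ 497.35303113 -274.32037319    0.        ]
buffalo 0.88 [197.3, 390.9] [441.5067109 128.0508806 134.       ]
buffalo_head 0.63 [187.3, 379.2] [473.32378356 115.86582931 172.        ]
```

```bash
python3 - <<'E'
from plan import *
for c in ['top','scene']:
  p=eyes.read_camera(c)
  for n,z in [('buffalo',180),('buffalo_head',218),('bed',38)]:
    for d in eyes.spot_point(n,p)[:2]: print(c,n,d['score'],d['centre'],atz(p,d['centre'],z))
# target TCP: origin = TCP + 8*heading
h=np.radians(-102.5); T=np.array([498,-261])-8*np.array([np.cos(h),np.sin(h)]); print(T)
plan([(450,50,190,136,3),(430,-100,180,106,6),(T[0],T[1],150,77.5,6)])
E
```

```text
top buffalo_head 0.41 [292.9, 279.1] [531.61683979 152.62338984 218.        ]
top bed 0.68 [307.0, 487.9] [ 492.21665602 -256.60783337   38.        ]
scene buffalo 0.56 [196.2, 392.8] [487.56027099 161.51008067 180.        ]
scene buffalo 0.32 [169.7, 253.0] [ 621.16454353 -118.42441603  180.        ]
scene buffalo_head 0.95 [187.2, 379.1] [525.74009184 150.89314357 218.        ]
scene bed 0.56 [172.0, 250.3] [ 498.94218314 -273.52203254   38.        ]
[ 499.73151691 -253.18963194]
at [485.5 165.8 202.6] 166.1 t 29.25
[[0.037,-0.672,0.07],2.01,c],[[-0.081,-0.668,0.07],2.01,c],[[-0.197,-0.643,0.07],2.01,c]
[[-0.25,-0.338,0.028],1,c],[[-0.278,-0.315,0.028],1,c],[[-0.305,-0.29,0.028],1,c],[[-0.329,-0.262,0.028],1,c],[[-0.35,-0.232,0.028],1,c],[[-0.37,-0.201,0.027],1,c]
[[-0.462,0.07,0.083],0.95,c],[[-0.455,0.108,0.083],0.95,c],[[-0.445,0.145,0.084],0.95,c],[[-0.431,0.181,0.083],0.95,c],[[-0.414,0.216,0.084],0.95,c],[[-0.396,0.249,0.083],0.95,c]
```

```bash
python3 plan.py '[(440,20,195,126,8),(498.9,-257.1,175,77.5,10)]'
```

```text
at [485.5 165.8 202.6] 166.1 t 29.25
[[0.019,-0.318,0.016],1,c],[[-0.009,-0.318,0.016],1,c],[[-0.036,-0.316,0.016],1,c],[[-0.064,-0.312,0.016],1,c],[[-0.091,-0.305,0.016],1,c],[[-0.117,-0.296,0.016],1,c],[[-0.142,-0.284,0.016],1,c],[[-0.167,-0.271,0.015],1,c]
[[-0.431,-0.193,0.033],0.97,c],[[-0.446,-0.155,0.033],0.97,c],[[-0.457,-0.117,0.033],0.97,c],[[-0.466,-0.078,0.033],0.97,c],[[-0.471,-0.039,0.034],0.97,c],[[-0.472,0.001,0.033],0.97,c],[[-0.47,0.041,0.034],0.97,c],[[-0.465,0.081,0.033],0.97,c],[[-0.457,0.12,0.034],0.97,c],[[-0.445,0.159,0.033],0.97,c]
```

```bash
python3 -m inch '[[[0.02,-0.32,0.015],1,1],[[-0.01,-0.32,0.015],1,1],[[-0.035,-0.315,0.015],1,1],[[-0.065,-0.31,0.015],1,1],[[-0.09,-0.305,0.015],1,1],[[-0.12,-0.295,0.015],1,1],[[-0.14,-0.285,0.015],1,1],[[-0.165,-0.27,0.015],1,1],[[-0.43,-0.195,0.03],0.97,1],[[-0.445,-0.155,0.03],0.97,1]]'
python3 -m inch '[[[-0.455,-0.115,0.03],0.97,1],[[-0.465,-0.08,0.03],0.97,1],[[-0.47,-0.04,0.03],0.97,1],[[-0.47,0,0.03],0.97,1],[[-0.47,0.04,0.03],0.97,1],[[-0.465,0.08,0.03],0.97,1],[[-0.455,0.12,0.03],0.97,1],[[-0.445,0.16,0.03],0.97,1],[[0,0,0],0,1],[[0,0,0],0,1]]'
python3 plan.py '[(498.9,-257.1,90,77.5,5)]'
```

```text
t: 30.5
eef_pos: [451.7, -36.1, 192.0]
tcp_rot: [3.141, 0.0, 2.029]
ft_force: [0.3, -0.3, 0.6]
opening: 0.316
grip_force: 29.6
t: 31.75
eef_pos: [498.1, -256.1, 177.3]
tcp_rot: [-3.141, -0.0, 1.355]
ft_force: [-0.3, -0.2, -0.1]
opening: 0.316
grip_force: 29.6
at [ 498.1 -256.1  177.3] 77.6 t 31.75
[[-0.003,0.003,0.291],0.01,c],[[-0.003,0.003,0.291],0.01,c],[[-0.003,0.003,0.291],0.01,c],[[-0.002,0.004,0.291],0.01,c],[[-0.003,0.003,0.291],0.01,c]
```

Lower to 20 mm above the bed and check.

```bash
python3 -m inch '[[[0,0,0.3],0,1],[[0,0,0.3],0,1],[[0,0,0.3],0,1],[[0,0,0.3],0,1],[[0,0,0.3],0,1],[[0,0,0.1],0,1],[[0,0,0],0,1],[[0,0,0],0,1],[[0,0,0],0,1],[[0,0,0],0,1]]'
python3 - <<'E'
from h import *
print(env.state()['eef_pos'])
Z=env.state()['eef_pos'][2]-58.7+37
ims=[]
for c in ['top','scene']:
  p=eyes.read_camera(c); i=np.ascontiguousarray(p['pixels'][:,:,::-1])
  ims.append(cv2.resize(i[230:370,400:600] if c=='top' else i[110:250,170:370],(400,280)) )
  for n,z in [('buffalo',Z),('buffalo_head',Z+38),('bed',38)]:
    for d in eyes.spot_point(n,p)[:2]: print(c,n,d['score'],d['centre'],atz(p,d['centre'],z))
cv2.imwrite('pics/z8.png',cv2.resize(np.hstack(ims),(800,280)))
E
```

```text
t: 33.0
eef_pos: [498.5, -256.7, 81.8]
tcp_rot: [3.141, 0.0, 1.354]
ft_force: [-0.4, -0.1, -0.0]
opening: 0.321
grip_force: 29.6
[ 498.51565675 -256.69304127   81.77611423]
top buffalo 0.61 [303.5, 492.4] [ 500.74003869 -259.58676706   60.07611423]
top buffalo_head 0.58 [303.0, 487.1] [ 504.38396776 -237.77999174   98.07611423]
top bed 0.87 [305.9, 490.9] [ 494.38595603 -262.93747871   38.        ]
scene buffalo 0.77 [165.1, 251.6] [ 496.09673288 -269.70427555   60.07611423]
scene buffalo_head 0.49 [146.8, 243.6] [ 489.74498302 -304.0103238    98.07611423]
scene bed 0.92 [173.2, 253.4] [ 497.10449159 -263.57453855   38.        ]
```

View pics/z8.png

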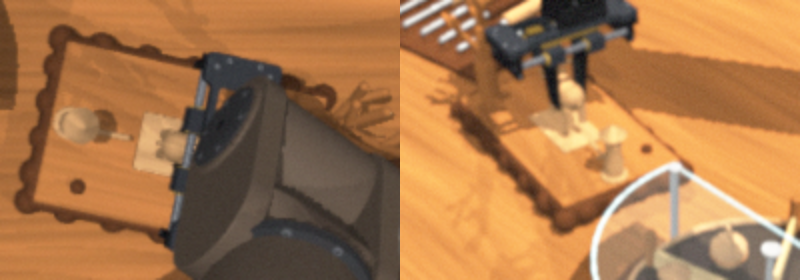

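```bash
python3 -m inch '[[[0,0,0.07],0,1],[[0,0,0.07],0,1],[[0,0,0.07],0,1],[[0,0,0.05],0,1],[[0,0,0.03],0,1],[[0,0,0.02],0,1],[[0,0,0.02],0,1],[[0,0,0.015],0,1],[[0,0,0],0,1],[[0,0,0],0,1]]'
```

```text
t: 34.65
eef_pos: [498.5, -256.6, 60.8]
tcp_rot: [3.141, 0.0, 1.354]
ft_force: [-0.4, -0.0, 0.2]
opening: 0.315
grip_force: 29.6
```

```bash
python3 -m inch '[[[0,0,0.01],0,1],[[0,0,0.01],0,1],[[0,0,0],0,1],[[0,0,0],0,1],[[0,0,0],0,1],[[0,0,0],0,1],[[0,0,0],0,1],[[0,0,0],0,1],[[0,0,0],0,1],[[0,0,0],0,1]]'
```

```text
t: 35.9
eef_pos: [498.5, -256.7, 59.8]
tcp_rot: [3.141, 0.0, 1.354]
ft_force: [-1.0, 0.6, 5.6]
opening: 0.317
grip_force: 29.6
```

```bash
python3 -m inch '[[[0,0,0],0,0.2],[[0,0,0],0,0],[[0,0,0],0,-0.1],[[0,0,0],0,-0.1],[[0,0,0],0,-0.1],[[0,0,0],0,-0.1],[[0,0,0],0,-0.1],[[0,0,0],0,-0.1],[[0,0,-0.1],0,-0.1],[[0,0,-0.2],0,-0.1]]'
python3 -m inch '[[[0,0,-0.4],0,-0.1],[[0,0,-0.5],0,-0.1],[[0,0,-0.7],0,-0.1],[[0,0,-0.7],0,-0.1],[[0,0,-0.4],0,-0.1],[[0,0.7,0],0,-0.1],[[0,-0.7,0],0,-0.1],[[0,-0.7,0],0,-0.1],[[0,-0.7,0],0,-0.1],[[0,-0.7,0],0,-0.1]]'
python3 - <<'E'
from h import *
ims=[]
for c in ['top','scene']:
  p=eyes.read_camera(c); i=np.ascontiguousarray(p['pixels'][:,:,::-1])
  ims.append(cv2.resize(i[230:370,400:600] if c=='top' else i[110:250,170:370],(400,280)) )
  for n,z in [('buffalo',38),('buffalo_head',76),('bed',38)]:
    for d in eyes.spot_point(n,p)[:1]: print(c,n,d['score'],atz(p,d['centre'],z))
  for m in eyes.cut_out('buffalo',p)[:1]:
    r=np.argwhere(m['mask']);W=np.array([atz(p,q,80)[:2] for q in r],np.float32);print(cv2.minAreaRect(W))
cv2.imwrite('pics/z9.png',np.hstack(ims))
E
```

```text
t: 37.15
eef_pos: [498.3, -256.5, 77.9]
tcp_rot: [-3.141, -0.0, 1.354]
ft_force: [-1.0, 0.3, -0.4]
opening: 0.547
grip_force: 0.0
t: 38.4
eef_pos: [374.0, -229.0, 240.3]
tcp_rot: [3.141, 0.001, 1.354]
ft_force: [-0.2, -1.1, 1.7]
opening: 0.55
grip_force: 0.0
top buffalo 0.58 [ 504.4505697  -262.59860953   38.        ]
top buffalo_head 0.73 [ 490.06830175 -307.63097578   76.        ]
top bed 0.57 [ 496.3664705 -253.2762904   38.       ]
((495.5352783203125, 151.3313751220703), (288.90472412109375, 117.8972396850586), 86.95807647705078)
scene buffalo 0.83 [ 489.74945695 -270.39777937   38.        ]
scene buffalo_head 0.75 [ 478.02369869 -303.97314661   76.        ]
scene bed 0.81 [ 501.41635219 -266.18797995   38.        ]
((508.0540466308594, -251.13796997070312), (146.2677001953125, 45.608245849609375), 55.53660583496094)
```

View pics/z9.png

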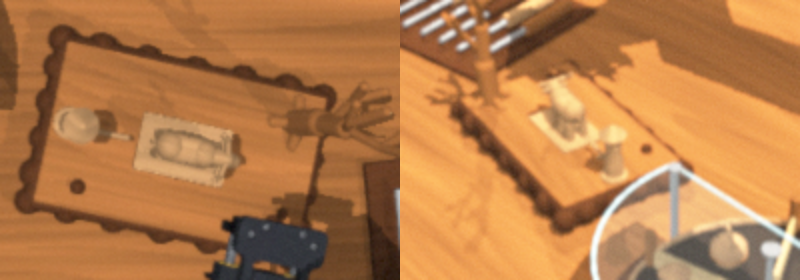

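```bash
python3 -m inch '[[[0,0,0],0,-0.1],[[0,0,0],0,-0.1],[[0,0,0],0,-0.1],[[0,0,0],0,-0.1],[[0,0,0],0,-0.1],[[0,0,0],0,-0.1],[[0,0,0],0,-0.1],[[0,0,0],0,-0.1],[[0,0,0],0,-0.1],[[0,0,0],0,-0.1]]'; python3 -c "
from cell import env
print(env.job_done())"
```

```text
t: 40.15
eef_pos: [375.4, -229.5, 239.5]
tcp_rot: [-3.142, 0.0, 1.354]
ft_force: [0.2, -0.6, -0.7]
opening: 0.551
grip_force: 0.0
the job is handed in; nothing more can be done
None
```

The job is handed in at about 40 s, with no verdict returned: in the last pictures the buffalo stands centred and in line on the bed with its head away from the ploughman; my first push went the wrong way and turned the tray about 20° backwards, but the other carvings stayed upright in every picture I took of the tray and the arm never went near the gouge.

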